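Hang the loaded scale pan on the lever balance

ROBOT

A 6-joint arm with a two-finger parallel gripper is mounted at the origin on the work surface. World frame = base frame: x ahead of the robot, y to its left, z up, the work surface at z = 0. Lengths are in m, angles in degrees, forces in N, time in s.
With the tool pointing down it reaches from about 0.3 to 0.75 m from the base axis. Payload 8.5 kg.
Tool frame: the origin (TCP) lies at the very end of the fingers, on their centre line; the grasp point (between the pads) lies 19 mm behind it; x points along the fingers, y is the direction in which the jaws open and shut, and the axes are right-handed (so a half turn about x gives the same grasp; the last joint's range is limited). The gripper opens to 85 mm and grips with 20 to 120 N. Pads are 22 mm wide; open, the fingers measure 114 mm over their backs; the gripper's body (76 mm by 85 mm) begins 54 mm behind the grasp point. The pads swing forward as they close: fully open they stand 13 mm farther back than shut.
Start: joints at [-83.784, 21.807, 74.336, -0, 83.858, -12.336], TCP at [0.175, -0.521, 0.195] pointing down, gripper open.
Joint ranges: [-178.18, 178.18], [-50.72, 133.34], [12.68, 142.11], [-81.47, 261.47], [9.98, 163.14], [-165.26, 165.26]. Speed limits (degrees/s): [136.94, 136.94, 180, 180, 180, 180].

INTERFACE

Orientations are given as a 3x3 rotation matrix whose columns are the frame's x, y, z axes.
In Python, from rig import sensors, cams, env gives the robot as it stands.
- The arm moves only by the shell command python3 -m crank 'ROWS' [FORCE]. ROWS is a JSON object of lists of equal length, an entry for each row: "hand": the closure in counts, from 0 (fully open) to 255 (shut); "translation": the shift along the tool's x, y, z in m, a list of three; "dr": the turn, a rotation vector about the tool's x, y, z in rad, a list of three. A call has 1 to 5 rows; each row is the pose to reach, as a shift and turn from the pose commanded when the call began, along the tool's axes at that moment; what a row does not reach only later rows make up. A row lasts 1/10 s, in which the tool goes at most 50 mm and 8.59 degrees, less where a joint would pass 70% of its speed; a pose out of reach is approached as far as the arm can. A call with a gripper value outside its range is refused whole. The fingers move at their own pace and stop on an object; FORCE is the grip in N (left out, the last holds). Time passes only in rows, so rows that repeat a pose let the fingers close. It gives the time, the measured TCP pose, the force and the opening at its end, in the units of the state.
- sensors.observe(): the state, without advancing time (a new reading comes with each control period).
- cams.get_image(name): name is "side" or "top"; returns (picture, depth): 400x640x3 uint8, blue, green, red; 400x640 float32, m along the optical axis (not along the pixel's ray), 0 where there is no reading.
- cams.calibration(name): a dict with "vertical_fov" (degrees; the focal length in pixels is half the picture's height over the tangent of half this angle, whatever the lens; pixels are square), "cx", "cy" (the principal point, pixels), "extrinsics" (4x4, takes a point from camera to world coordinates). Camera axes: x right, y down, z forward; pixel columns grow to the right and rows downward; lengths in m; the calibration is good to about 2 mm. A picture is of the moment at which its call begins. calibration takes no time and is no camera call.
- env.close_job(): hands the job in, once; it reports no verdict.
The state is a dict: "time_s": time; "q": joint angles; "qvel": joint speeds; "joint_efforts": joint torques, N m; "position": TCP position; "tool_rot": TCP orientation; "ft_force": force on the tool from outside, world axes, zero at the start; "wrist_torque": the same for the moment, N m; "grip_width": finger opening in m.
Only numpy, scipy, OpenCV 4.12 (cv2) and the standard library are available. Lean on these libraries where they do the work, as an engineer would, in place of code of your own. Each camera call takes 0.05 s, during which the arm holds its last target. There are 200 camera calls.

TASK

Weigh the sample: pick up the scale pan by its tab with the metal cylinder standing in it, and hang its V-shaped bearing over the grooved pin at the end of the balance's beam. The load sits off-centre, so go down with the beam slowly, about a centimetre a second, until it carries the whole weight and no more, then ease the grip open a hair at a time so that the beam does not drop or spring back and the pan does not swing. Leave it hanging free and still off the stops, cylinder inside, and leave the other things on the bench alone.

Things in the scene. Friction and masses are not known exactly. Their poses are not given: they have to be found in the camera images.
- pan_grip (a point): Middle of the pan's upright black grip tab: 10 mm thick along the pan's y, 22 mm wide along its x, from 148 to 189 mm above the dish's underside. This point is on the dish's axis, 171 mm above the underside; pinch the tab here across the pan's y, fingertips staying above 147 mm. Axes: z up the dish's axis, x along the groove of the V bearing, y towards the bow's upright.
- pan_apex (a point): Apex of the pan's steel inverted-V bearing, the line it hangs by: 135 mm above the dish's underside, 36 mm straight below pan_grip. Open downwards; each flank slopes 25 degrees from level and is 20 mm long (so the V reaches 8 mm below the apex, mouth about 36 mm wide along the pan's y); 10 mm thick along the pan's x. Axes as pan_grip.
- pan_floor (a point): Centre of the dish's inner floor, 4 mm above its underside; the inner floor is about 41 mm in radius. Axes as pan_grip.
- pan: Loose scale pan, 0.14 to 0.18 kg, standing on the bench: aluminium dish 100 mm across, 16 mm high, with a one-sided bow of 7 mm steel rod that rises 60 mm off-centre on the pan's +y side to 142 mm and runs level back over the centre. There it carries the inverted-V bearing below and the grip tab above. Origin: centre of the dish's underside; axes as pan_grip.
- sample_mid (a point): Centre of the sample: a loose plain grey metal cylinder, 36 mm across, 48 mm high, standing in the dish off-centre towards the bow. Its metal and so its mass are unknown, 0.1 to 0.54 kg. The loaded pan's centre of mass lies some 15 mm to the pan's +y side of the apex and well below it, so that when hung free the pan settles at a lean of about 0.1 to 0.2 rad, its tab tipped towards the pan's +y.
- pin_mid (a point): Middle of the grooved steel pin at the free end of the balance's beam, on its axis. 6 mm thick and 28 mm long between two conical flanges 22 mm across, free air above, in line with the beam. Its axes turn with the beam and are level while unloaded: -x points from the pivot outwards, y level across the pin. The pan may hang either way round, its groove along the pin, its bearing between the flanges.
- beam (a joint): Turn of the beam about its level pivot (158 mm from pin_mid, 200 mm above the bench), rad: 0 = pin end up on the upper stop (unloaded, sloping up 0.27 rad to the pin), growing as the pin sinks, 0.56 = lower stop. A pendulum counterweight resists; where the beam settles, off both stops, depends on the load's mass, the pin sinking about 13 mm more per extra newton. Swings at about 1 Hz.
- stand: Fixed stand of the lever balance: aluminium foot plate 200 x 150 x 12 mm and, beside the pivot, an aluminium profile upright 30 x 30 mm, 234 mm high. Origin on the bench under the pivot; its -x points along the beam to the pin; the upright stands 55 mm off on its +y side.
- beaker: Bystander: loose glass beaker, 68 mm across, 90 mm high, origin at the centre of its underside.
- multimeter: Bystander: loose hand-held green and black multimeter lying flat, 85 x 165 x 34 mm, origin at the centre of its underside.
- bottle: Bystander: loose green glass bottle, 68 mm across, 190 mm high, origin at the centre of its underside.
- weight_block: Bystander: loose wooden block 50 x 150 x 28 mm with a row of five brass weights, origin at the centre of its underside.
Mind the look-alikes: they are no part of the job. Of the things shaped like the pan, the aluminium one is meant.

How it is judged:
By the outcome, as a careful person would: the job done as asked, in the order asked, and still so for the second after the job is handed in, with the robot touching nothing.
It also fails if it takes over 72 s, if anything falls off the work surface, if the arm or the gripper's body presses on something with over 40 N, if the wrist force passes 120 N, or if a joint passes its speed limit or range.

## Working session

There is one attempt and no reset: what is moved stays moved. The work goes in short steps, Python scripts to look and compute and a shell command to move; the robot and the scene stay as the last step left them, time stands still between calls to the robot, and variables do not carry over. Pictures are saved under pics/ and viewed, about 8 in all and at most 12, crops included, and the job is handed in when it is done.

```bash
ls; mkdir -p pics; cat > h.py <<'E'
import numpy as np, cv2
from rig import sensors, cams, env
def cal(n):
    c=cams.calibration(n); T=np.array(c["extrinsics"]); f=200/np.tan(np.radians(c["vertical_fov"])/2)
    return f,c["cx"],c["cy"],T
def grab(n,tag):
    im,d=cams.get_image(n); cv2.imwrite(f"pics/{tag}.png",im); np.save(f"pics/{tag}.npy",d); return im,d
def cloud(n,d):
    f,cx,cy,T=cal(n); v,u=np.mgrid[0:400,0:640]
    P=np.stack([(u-cx)/f*d,(v-cy)/f*d,d],-1); W=P@T[:3,:3].T+T[:3,3]; W[d==0]=np.nan; return W
def onz(n,u,v,z):
    f,cx,cy,T=cal(n); r=T[:3,:3]@np.array([(u-cx)/f,(v-cy)/f,1]); return T[:3,3]+r*(z-T[2,3])/r[2]
def proj(n,p):
    f,cx,cy,T=cal(n); q=T[:3,:3].T@(np.array(p)-T[:3,3]); return f*q[0]/q[2]+cx, f*q[1]/q[2]+cy
E
python3 - <<'E'
from h import *
np.set_printoptions(precision=4,suppress=True)
print(sensors.observe())
for n in("side","top"):
    im,d=grab(n,n+"0"); print(n,cal(n),(d==0).mean())
a=cv2.imread("pics/top0.png");b=cv2.imread("pics/side0.png")
E
```

```text
pics
{'time_s': 0.0, 'q': array([-83.7836,  21.841 ,  74.3842,  -0.0005,  83.8607, -12.3341]), 'qvel': array([-0.0105,  0.0448, -0.0189,  0.0805, -0.0406, -0.0001]), 'joint_efforts': array([  0.0003, -44.8458, -23.1275,  -0.0002,   0.0048,   0.0001]), 'position': array([ 0.1749, -0.5211,  0.1946]), 'tool_rot': array([[-0.0002,  0.3181, -0.948 ],
       [ 0.0015, -0.948 , -0.3181],
       [-1.    , -0.0015, -0.0003]]), 'ft_force': array([ 0.5475, -0.3773,  0.9534]), 'wrist_torque': array([ 0.0156,  0.0334, -0.0475]), 'grip_width': 0.08556144927628377}
side (np.float64(481.3103697318151), 326.9129608444645, 193.7611455241171, array([[ 0.9584, -0.1546,  0.2399,  0.2019],
       [-0.2853, -0.5218,  0.8039, -1.2027],
       [ 0.0009, -0.839 , -0.5442,  0.9143],
       [ 0.    ,  0.    ,  0.    ,  1.    ]])) 0.003578125
top (np.float64(473.9196745998079), 317.95393865745115, 204.13036032278342, array([[ 0.    , -0.9853,  0.1706,  0.3459],
       [-0.9997, -0.0042, -0.024 , -0.0625],
       [ 0.0244, -0.1706, -0.985 ,  1.2321],
       [ 0.    ,  0.    ,  0.    ,  1.    ]])) 0.00393359375
```

View pics/top0.png

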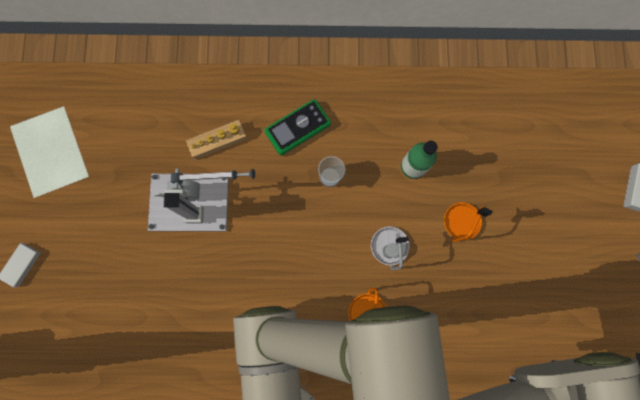

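View pics/side0.png

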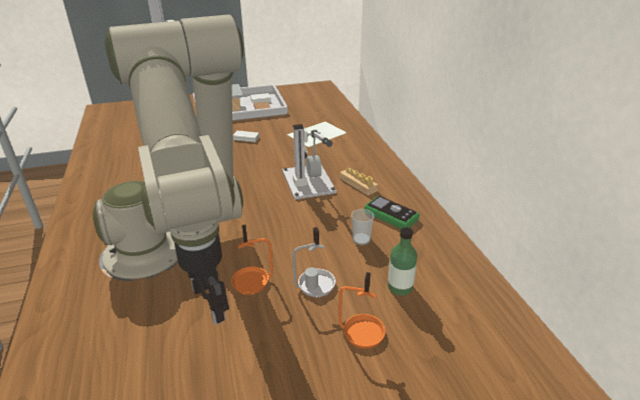

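Candidates for the pan: the aluminium one at top (390,246) / side (317,285) with a grey cylinder in it; orange ones at top (463,222) and (368,308), side (365,332) and (251,281). I choose the aluminium one. The balance pin is at about top (245,174). Next I measure both and check close crops.

```bash
python3 - <<'E'
from h import *
np.set_printoptions(precision=4,suppress=True)
t=cv2.imread("pics/top0.png"); s=cv2.imread("pics/side0.png")
a=cv2.resize(t[215:285,340:440],(400,280),interpolation=cv2.INTER_CUBIC)
b=cv2.resize(s[220:310,270:370],(400,360),interpolation=cv2.INTER_CUBIC)
c=cv2.resize(t[155:235,145:265],(400,267),interpolation=cv2.INTER_CUBIC)
e=cv2.resize(s[120:200,270:370],(400,320),interpolation=cv2.INTER_CUBIC)
o=np.zeros((600,800,3),np.uint8);o[:280,:400]=a;o[:267,400:]=c;o[280:600,400:]=e;o[280:600,:400]=b[:320]
cv2.imwrite("pics/crop0.png",o)
for n,im,box in(("top",t,(340,215,440,285)),("side",s,(270,220,370,310))):
    W=cloud(n,np.load(f"pics/{n}0.npy")); x0,y0,x1,y1=box
    m=np.zeros((400,640),bool);m[y0:y1,x0:x1]=1
    dark=im.max(2)<60
    g=(np.ptp(im.astype(int),axis=2)<25)
    q=m&dark&(W[...,2]>.14)&(W[...,2]<.2); P=W[q]; 
    print(n,"tab",len(P),np.median(P,0),P.min(0),P.max(0))
    q=m&(W[...,2]>.17)&(W[...,2]<.2);P=W[q];print("  high",len(P),np.median(P,0),P.min(0),P.max(0), 'px',np.argwhere(q).mean(0)[::-1])
    r=m&g&(W[...,2]>.008)&(W[...,2]<.022);P=W[r]
    if len(P)>20:
        (xy,rr)=cv2.minEnclosingCircle(P[:,:2].astype(np.float32));print("  rim",len(P),xy,rr)
    r=m&g&(W[...,2]>.045)&(W[...,2]<.058);P=W[r];print("  cyl",len(P),np.median(P,0))
    r=m&g&(W[...,2]>.07)&(W[...,2]<.12);P=W[r];print("  bow upright",len(P),np.median(P,0) if len(P) else'')
W=cloud("top",np.load("pics/top0.npy")); 
for u in range(176,260,4):
    col=W[168:182,u]; k=np.nanargmax(col[:,2]); print(u,168+k,col[k])
E
```

```text
top tab 43 [ 0.4488 -0.2738  0.1888] [ 0.4439 -0.2853  0.1671] [ 0.4535 -0.2648  0.1933]
  high 58 [ 0.4487 -0.2741  0.1888] [ 0.4436 -0.2853  0.1703] [ 0.4535 -0.2647  0.1933] px [401.9483 239.4138]
  rim 250 (0.44731247425079346, -0.2766667902469635) 0.050846491008996964
  cyl 148 [ 0.4326 -0.2734  0.0518]
  bow upright 10 [ 0.3886 -0.2758  0.0938]
side tab 120 [ 0.4785 -0.3795  0.1754] [ 0.4424 -0.4847  0.1501] [ 0.5169 -0.2737  0.1928]
  high 124 [ 0.5033 -0.4642  0.1858] [ 0.442  -0.4836  0.1705] [ 0.5194 -0.2692  0.1937] px [342.2903 256.4274]
  rim 323 (0.5220439434051514, -0.21747340261936188) 0.14705497026443481
  cyl 173 [ 0.4385 -0.2765  0.0529]
  bow upright 128 [ 0.6134 -0.1558  0.0839]
176 173 [0.5895 0.2229 0.2165]
180 174 [0.5884 0.2154 0.212 ]
184 177 [0.5807 0.2052 0.2161]
188 177 [0.5801 0.1958 0.2189]
192 178 [0.5778 0.1869 0.2196]
196 175 [0.5828 0.1768 0.2268]
200 174 [0.5859 0.1691 0.2236]
204 174 [0.5849 0.1595 0.2277]
208 177 [0.5775 0.1499 0.2315]
212 177 [0.5771 0.141  0.2332]
216 176 [0.5787 0.1319 0.2361]
220 175 [0.5803 0.123  0.2387]
224 175 [0.5799 0.1141 0.2409]
228 174 [0.5811 0.1049 0.2449]
232 176 [0.5759 0.0957 0.2489]
236 175 [0.5796 0.0883 0.2425]
240 175 [0.579  0.0794 0.2452]
244 174 [0.5807 0.0707 0.2475]
248 173 [0.5824 0.062  0.2497]
252 170 [0.5874 0.0529 0.2563]
256 171 [0.6472 0.0721 0.0037]
```

View pics/crop0.png

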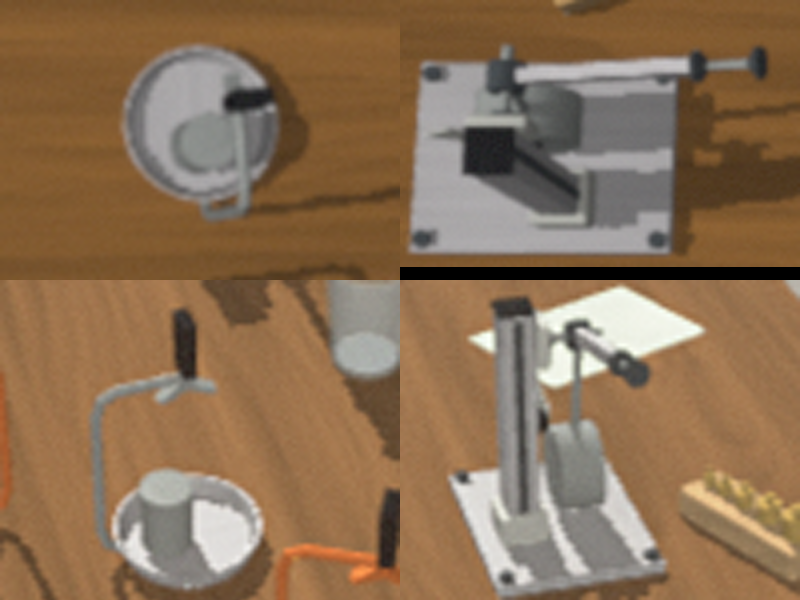

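The crop confirms the aluminium pan: tab top at top (402,239), bow running towards world -x, cylinder inside. The pin lies between flanges at top (234,174.5) and (252.5,173.5). I now get yaws and refined points.

```bash
python3 - <<'E'
from h import *
np.set_printoptions(precision=4,suppress=True)
t=cv2.imread("pics/top0.png"); W=cloud("top",np.load("pics/top0.npy"))
m=np.zeros((400,640),bool);m[215:285,360:420]=1
z=W[...,2]
q=m&(z>.17)&(z<.2); px=np.argwhere(q)[:,::-1]; P=np.array([onz("top",u,v,.189)[:2] for u,v in px]); print("tab top",P.mean(0), np.ptp(P,0), cv2.fitLine(P.astype(np.float32),2,0,.01,.01).T)
q=m&(z>.125)&(z<.152)&(t.max(2)>70); px=np.argwhere(q)[:,::-1]; P=np.array([onz("top",u,v,.145)[:2] for u,v in px]); P=P[P[:,0]<.435]; print("bow",len(P),P.min(0),P.max(0), cv2.fitLine(P.astype(np.float32),2,0,.01,.01).T)
print("side tab top",onz("side",316,229,.189))
dark=(t.max(2)<75)&(z>.2)
for u0,u1 in((229,239),(247,258)):
    k=np.zeros_like(dark);k[164:184,u0:u1]=1
    px=np.argwhere(k&dark)[:,::-1]; print(px.mean(0),len(px),onz("top",*px.mean(0),.242), W[k&dark][:,2].max())
px=np.array([(u,v) for u in range(200,230) for v in range(168,182) if z[v,u]>.22 ])
P=np.array([W[v,u] for u,v in px]);print("beam",cv2.fitLine(P.astype(np.float32),2,0,.01,.01).T)
s=cv2.imread("pics/side0.png");cv2.imwrite("pics/x.png",s)
print(proj("side",[.58,.07,.242]),proj("top",[.58,.07,.242]))
E
```

```text
tab top [ 0.448  -0.2741] [0.0112 0.0226] [[ 0.1679 -0.9858  0.448  -0.2741]]
bow 74 [ 0.3869 -0.28  ] [ 0.4348 -0.2686] [[ 0.9983  0.0586  0.413  -0.276 ]]
side tab top [ 0.4496 -0.278   0.189 ]
[234.1935 174.7742] 31 [0.5802 0.0922 0.242 ] 0.24708249643075264
[252.5152 173.3636] 33 [0.5835 0.0533 0.242 ] 0.2618893198599911
beam [[ 0.0203  0.9696 -0.2437  0.5803  0.1348  0.2319]]
(np.float64(326.45199082868663), np.float64(142.19889660384214)) (np.float64(244.63563639759582), np.float64(174.9334906191757))
```

```bash
python3 -m crank '{"hand":[0,0,0,0,0],"translation":[[-0.05,0,0],[-0.10,0,0],[-0.10,0,0],[-0.10,0,0],[-0.10,0,0]],"dr":[[-0.14,0,0],[-0.28,0,0],[-0.42,0,0],[-0.56,0,0],[-0.70,0,0]]}' 40
```

```text
time_s: 0.6
position: [0.175, -0.5213, 0.2951]
tool_rot: [[-0.0, 0.857, -0.515], [0.0, -0.515, -0.857], [-1.0, -0.0, -0.0]]
ft_force: [0.8, 0.4, -0.5]
grip_width: 0.0854
```

```bash
python3 -m crank '{"hand":[0,0,0,0,0],"translation":[[0,0.0134,-0.0441],[0,0.0268,-0.0882],[0,0.0402,-0.1323],[0,0.0536,-0.1763],[0,0.067,-0.2204]],"dr":[[0,0,0],[0,0,0],[0,0,0],[0,0,0],[0,0,0]]}' && python3 -m crank '{"hand":[0,0,0,0,0],"translation":[[0,0.0134,-0.0441],[0,0.0268,-0.0882],[0,0.0402,-0.1322],[0,0.0402,-0.1322],[0,0.0402,-0.1322]],"dr":[[-0.13,0,0],[-0.26,0,0],[-0.39,0,0],[-0.52,0,0],[-0.61,0,0]]}'
python3 - <<'E'
from h import *
np.set_printoptions(precision=4,suppress=True)
print(sensors.observe()['q'],sensors.observe()['position'])
W=cloud("top",np.load("pics/top0.npy"))
print("pivot",onz("top",176.5,177,.2),"piv depth",W[174:180,176:180].reshape(-1,3)[:6])
t,_=grab("top","top1"); s,_=grab("side","side1")
o=np.zeros((600,800,3),np.uint8)
o[:600,:400]=cv2.resize(t[170:290,360:440],(400,600));o[:600,400:]=cv2.resize(s[180:300,280:360],(400,600));cv2.imwrite("pics/c1.png",o)
E
```

```text
time_s: 1.1
position: [0.3479, -0.3665, 0.295]
tool_rot: [[-0.0, 0.854, -0.52], [0.0, -0.52, -0.854], [-1.0, -0.0, -0.0]]
ft_force: [0.5, -0.7, -0.4]
grip_width: 0.0854
time_s: 1.6
position: [0.4508, -0.2747, 0.2947]
tool_rot: [[-0.001, 0.998, 0.071], [0.001, 0.071, -0.998], [-1.0, -0.001, -0.001]]
ft_force: [0.0, -0.6, 0.3]
grip_width: 0.0857
[-44.2198  16.6275  65.8827  -0.0012  97.5494 -48.2658] [ 0.4508 -0.2747  0.2947]
pivot [0.5844 0.226  0.2   ] piv depth [[0.5887 0.2245 0.2106]
 [0.5879 0.2214 0.2138]
 [0.5885 0.2198 0.2116]
 [0.589  0.2182 0.2095]
 [0.5857 0.2235 0.2136]
 [0.5866 0.2224 0.2099]]
```

View pics/c1.png

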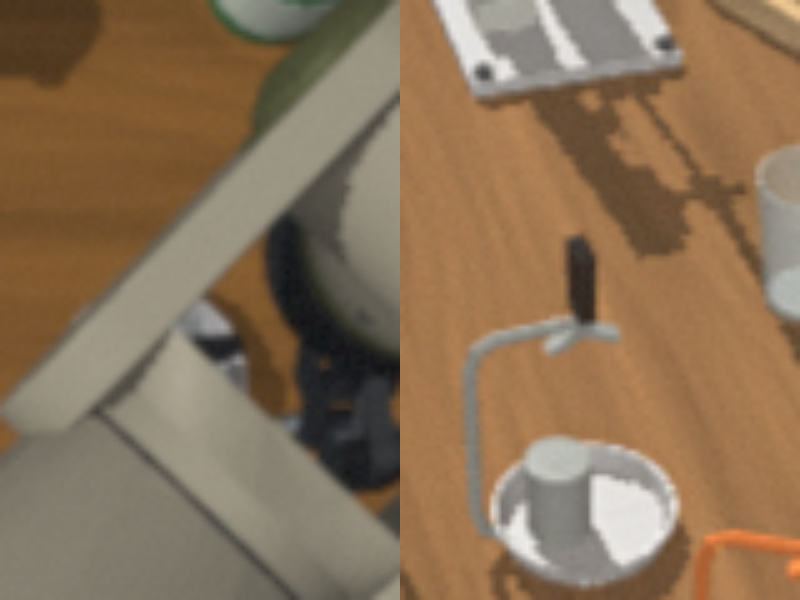

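```bash
python3 - <<'E'
from h import *
for n in("top","side"): print(n,proj(n,[.4508,-.2747,.2947]),proj(n,[.4485,-.2745,.189]))
s=cv2.imread("pics/side1.png");t=cv2.imread("pics/top1.png")
cv2.imwrite("pics/c2.png",np.hstack([cv2.resize(s[130:280,250:390],(420,450)),cv2.resize(t[170:290,360:460],(375,450))]))
W=cloud("side",np.load("pics/side1.npy"))
z=W[...,2];m=np.zeros_like(z,bool);m[140:215,280:350]=1
q=m&(s.max(2)<90)&(abs(W[...,0]-.45)<.1)&(abs(W[...,1]+.275)<.06)&(z>.26)&(z<.34);P=W[q];print(len(P),P.min(0),P.max(0)) if q.any() else print(0)
E
```

```text
top (np.float64(412.7452008594671), np.float64(232.87774081023412)) (np.float64(402.13039282878105), np.float64(239.19742726506195))
side (np.float64(315.6097582414106), np.float64(192.5423632743225)) (np.float64(315.2027070164195), np.float64(228.26852039412512))
0
```

View pics/c2.png

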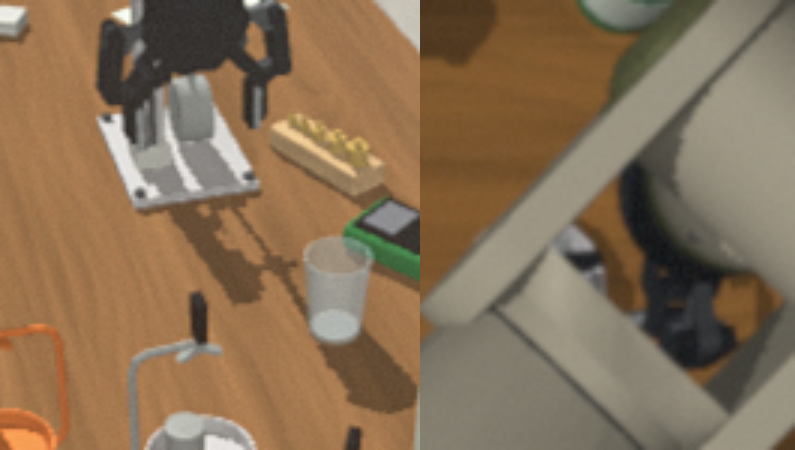

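```bash
python3 -m crank '{"hand":[0,0,0,0,0],"translation":[[0.03,0,0],[0.065,0,0],[0.10,0,0],[0.13,0,0],[0.13,0,0]],"dr":[[0,0,0],[0,0,0],[0,0,0],[0,0,0],[0,0,0]]}'
python3 - <<'E'
from h import *
t,_=grab("top","top2"); s,_=grab("side","side2")
cv2.imwrite("pics/c3.png",np.hstack([cv2.resize(s[200:290,265:365],(400,360)),cv2.resize(t[200:290,360:460],(400,360))]))
E
```

```text
time_s: 2.2
position: [0.4482, -0.2748, 0.1618]
tool_rot: [[-0.006, 0.998, 0.06], [0.006, 0.06, -0.998], [-1.0, -0.005, -0.006]]
ft_force: [-0.1, 0.2, 0.5]
grip_width: 0.0854
```

View pics/c3.png

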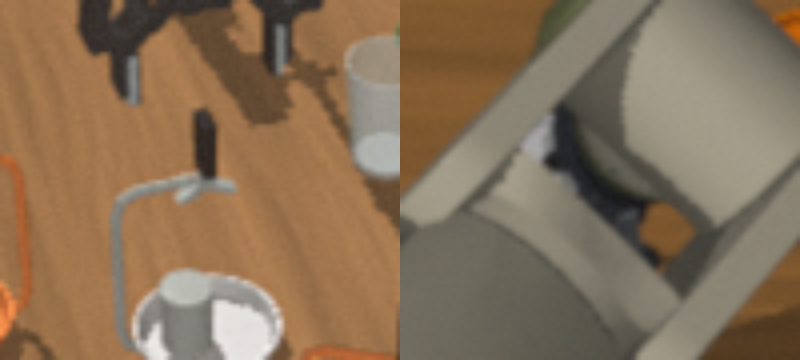

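```bash
python3 - <<'E'
from h import *
np.set_printoptions(precision=4,suppress=True)
W=cloud("side",np.load("pics/side2.npy")); 
for (u,v) in((298,220),(298,224),(299,222),(334,213),(335,217),(333,215),(316,230),(316,236),(316,240)): print(u,v,W[v,u])
print(proj("side",[.4482+.045,-.2748,.175]),proj("side",[.4482-.045,-.2748,.175]))
print(sensors.observe()['position'],sensors.observe()['time_s'])
E
```

```text
298 220 [ 0.4022 -0.2895  0.2345]
298 224 [ 0.4014 -0.2916  0.2243]
299 222 [ 0.4046 -0.2889  0.2277]
334 213 [ 0.4939 -0.2851  0.2337]
335 217 [ 0.4972 -0.2832  0.2197]
333 215 [ 0.4909 -0.2864  0.2291]
316 230 [ 0.4482 -0.2832  0.19  ]
316 236 [ 0.4462 -0.2899  0.1766]
316 240 [ 0.446  -0.2897  0.164 ]
(np.float64(332.3335201352689), np.float64(229.72860903902193)) (np.float64(297.7332382297334), np.float64(235.97323303650472))
[ 0.4501 -0.2765  0.166 ] 2.3
```

```bash
python3 - <<'E'
from h import *
np.set_printoptions(precision=4,suppress=True)
print(sensors.observe()['position'])
grab("side","side3")
for n in("side1","side2","side3"):
    im=cv2.imread(f"pics/{n}.png");W=cloud("side",np.load(f"pics/{n}.npy"))
    for xc in(.405,.494):
        q=(abs(W[...,0]-xc)<.018)&(abs(W[...,1]+.276)<.03)&(W[...,2]>.19)&(W[...,2]<.45); z=np.sort(W[q][:,2]); print(n,xc,len(z),z[:8],np.median(W[q],0))
E
```

```text
[ 0.4501 -0.2765  0.166 ]
side1 0.405 473 [0.3459 0.3477 0.3477 0.3499 0.3506 0.3507 0.3509 0.3519] [ 0.4036 -0.2875  0.4095]
side1 0.494 423 [0.3469 0.3471 0.3476 0.3476 0.3482 0.349  0.3491 0.3495] [ 0.4961 -0.2807  0.4057]
side2 0.405 653 [0.2146 0.2187 0.219  0.2196 0.2206 0.2211 0.2223 0.2229] [ 0.4105 -0.2887  0.3104]
side2 0.494 502 [0.2135 0.216  0.2163 0.2173 0.2181 0.2188 0.2192 0.2197] [ 0.4934 -0.283   0.3014]
side3 0.405 650 [0.2186 0.2196 0.22   0.2202 0.2216 0.2229 0.2236 0.2239] [ 0.4107 -0.2895  0.3122]
side3 0.494 501 [0.214  0.2194 0.2202 0.2216 0.2217 0.2223 0.2223 0.2232] [ 0.4932 -0.2832  0.3025]
```

```bash
python3 -m crank '{"hand":[150,150,150,150,150],"translation":[[-0.01,0,0],[-0.02,0,0],[-0.02,0,0],[-0.02,0,0],[-0.02,0,0]],"dr":[[0,0,0],[0,0,0],[0,0,0],[0,0,0],[0,0,0]]}'
python3 - <<'E'
from h import *
np.set_printoptions(precision=4,suppress=True)
print(sensors.observe()['position'])
s,_=grab("side","side4")
W=cloud("side",np.load(f"pics/side4.npy"))
q=(abs(W[...,0]-.449)<.06)&(abs(W[...,1]+.276)<.03)&(W[...,2]>.15)&(W[...,2]<.45)
for lo in np.arange(.15,.3,.01):
    k=q&(W[...,2]>lo)&(W[...,2]<lo+.01); P=W[k]; print(round(lo,2),len(P),P[:,:2].min(0) if len(P) else'',P[:,:2].max(0) if len(P) else'')
W=cloud("side",np.load("pics/side0.npy")); q=(abs(W[...,0]-.175)<.08)&(abs(W[...,1]+.521)<.08)&(W[...,2]>.03)&(W[...,2]<.4);z=np.sort(W[q][:,2]);print(z[:10])
cv2.imwrite("pics/c4.png",cv2.resize(s[180:290,255:375],(660,600)))
E
```

```text
time_s: 2.85
position: [0.4499, -0.2759, 0.1852]
tool_rot: [[-0.0, 0.998, 0.063], [0.0, 0.063, -0.998], [-1.0, -0.0, -0.0]]
ft_force: [-0.0, -0.5, -0.2]
grip_width: 0.0354
[ 0.4499 -0.2759  0.1852]
0.15 18 [ 0.4417 -0.2922] [ 0.4511 -0.2702]
0.16 17 [ 0.4422 -0.2931] [ 0.452 -0.274]
0.17 17 [ 0.4427 -0.2931] [ 0.4519 -0.2725]
0.18 26 [ 0.4421 -0.2917] [ 0.453  -0.2695]
0.19 14 [ 0.4429 -0.293 ] [ 0.4496 -0.2706]
0.2 0  
0.21 0  
0.22 15 [ 0.4239 -0.2873] [ 0.4782 -0.2667]
0.23 44 [ 0.4163 -0.2908] [ 0.4773 -0.2678]
0.24 51 [ 0.4156 -0.2904] [ 0.4772 -0.2712]
0.25 49 [ 0.4168 -0.2911] [ 0.4775 -0.2709]
0.26 52 [ 0.4055 -0.2925] [ 0.4933 -0.2664]
0.27 133 [ 0.3959 -0.2945] [ 0.4993 -0.2647]
0.28 85 [ 0.3956 -0.2942] [ 0.5042 -0.26  ]
0.29 127 [ 0.3914 -0.2969] [ 0.5062 -0.2601]
[0.2439 0.2443 0.2448 0.2457 0.2457 0.246  0.2469 0.2472 0.2474 0.2476]
```

View pics/c4.png

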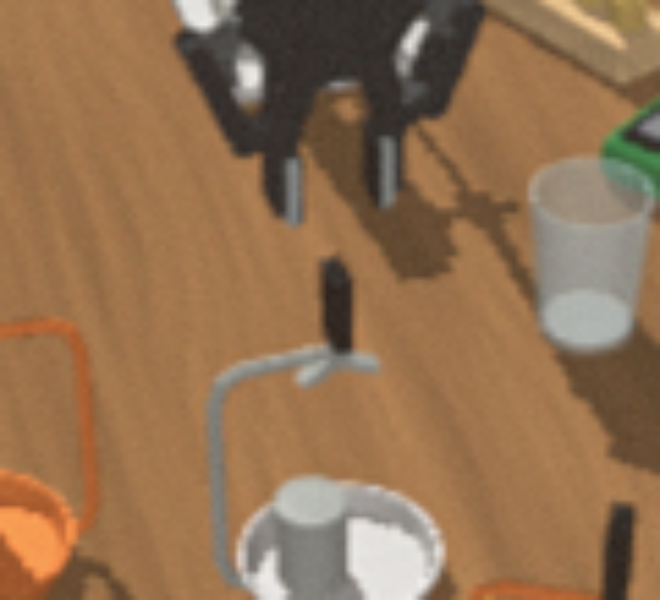

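The picture shows real fingertips (side px (308,221),(325,218)) about 37 mm higher than the reported TCP implies; laterally they are centred on the tab. I'll trust the camera for height.

```bash
python3 -m crank '{"hand":[150,150,150,150,150],"translation":[[0.02,0,0],[0.04,0,0],[0.06,0,0],[0.066,0,0],[0.066,0,0]],"dr":[[0,0,0],[0,0,0],[0,0,0],[0,0,0],[0,0,0]]}'
python3 - <<'E'
from h import *
np.set_printoptions(precision=4,suppress=True)
print(sensors.observe()['position'])
s,_=grab("side","side5")
W=cloud("side",np.load(f"pics/side5.npy"))
for xc in(.42,.474):
  q=(abs(W[...,0]-xc)<.014)&(abs(W[...,1]+.278)<.03)&(W[...,2]>.145)&(W[...,2]<.45); z=np.sort(W[q][:,2]); print(xc,z[:12])
cv2.imwrite("pics/c5.png",cv2.resize(s[180:290,255:375],(660,600)))
E
```

```text
time_s: 3.4
position: [0.4497, -0.2758, 0.1187]
tool_rot: [[-0.001, 0.998, 0.063], [0.001, 0.063, -0.998], [-1.0, -0.001, -0.001]]
ft_force: [-0.6, 0.4, -0.1]
grip_width: 0.0352
[ 0.4497 -0.2758  0.1187]
0.42 [0.1451 0.1453 0.1453 0.1454 0.1456 0.1461 0.1464 0.1465 0.1465 0.1468
 0.1471 0.1478]
0.474 [0.1566 0.1597 0.1598 0.1599 0.1611 0.1621 0.1634 0.1635 0.1636 0.1639
 0.164  0.1657]
```

View pics/c5.png

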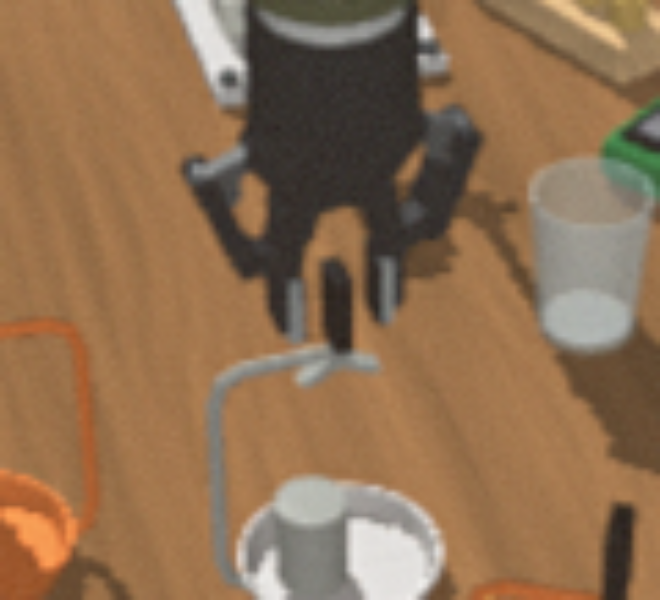

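The tab sits between the fingertips, tips about 157 mm up, above the bow. I close.

```bash
python3 -m crank '{"hand":[200,255,255,255,255],"translation":[[0,0,0],[0,0,0],[0,0,0],[0,0,0],[0,0,0]],"dr":[[0,0,0],[0,0,0],[0,0,0],[0,0,0],[0,0,0]]}' 60; python3 -m crank '{"hand":[255,255,255,255,255],"translation":[[0,0,0],[-0.001,0,0],[-0.003,0,0],[-0.006,0,0],[-0.01,0,0]],"dr":[[0,0,0],[0,0,0],[0,0,0],[0,0,0],[0,0,0]]}'; python3 -c "
from h import *
o=sensors.observe();print(o['ft_force'],o['wrist_torque'],o['q'])"
```

```text
time_s: 3.95
position: [0.4502, -0.2766, 0.1202]
tool_rot: [[0.001, 0.998, 0.063], [-0.002, 0.063, -0.998], [-1.0, 0.001, 0.002]]
ft_force: [-1.2, -0.0, 7.0]
grip_width: 0.0092
time_s: 4.45
position: [0.4497, -0.2756, 0.1289]
tool_rot: [[-0.001, 0.998, 0.063], [0.001, 0.063, -0.998], [-1.0, -0.001, -0.001]]
ft_force: [0.2, -0.2, -6.2]
grip_width: 0.0091
[ 0.16294678 -0.24675472 -6.18207124] [-0.01361555 -0.12585563 -0.04954415] [-4.43843572e+01  2.30028126e+01  8.41687883e+01  9.88032896e-03
  7.29183284e+01 -4.79975461e+01]
```

```bash
python3 -m crank '{"hand":[255,255,255,255,255],"translation":[[-0.01,0,0],[-0.025,0,0],[-0.045,0,0],[-0.065,0,0],[-0.085,0,0]],"dr":[[0,0,0],[0,0,0],[0,0,0],[0,0,0],[0,0,0]]}' >/dev/null; python3 -m crank '{"hand":[255,255,255,255,255],"translation":[[-0.02,0,0],[-0.04,0,0],[-0.055,0,0],[-0.062,0,0],[-0.065,0,0]],"dr":[[0,0,0],[0,0,0],[0,0,0],[0,0,0],[0,0,0]]}'; python3 -m crank '{"hand":[255,255,255,255,255],"translation":[[0,0.003,-0.007],[0,0.008,-0.019],[0,0.016,-0.036],[0,0.025,-0.055],[0,0.034,-0.074]],"dr":[[0,0,0],[0,0,0],[0,0,0],[0,0,0],[0,0,0]]}'; python3 -m crank '{"hand":[255,255,255,255,255],"translation":[[0,0.009,-0.02],[0,0.018,-0.04],[0,0.027,-0.06],[0,0.036,-0.08],[0,0.045,-0.1]],"dr":[[0,0,0],[0,0,0],[0,0,0],[0,0,0],[0,0,0]]}'
python3 - <<'E'
from h import *
s,_=grab("side","side6");t,_=grab("top","top6")
cv2.imwrite("pics/c6.png",np.hstack([s[60:360,160:460],t[60:360,200:500]]))
E
```

```text
time_s: 5.45
position: [0.4499, -0.276, 0.2799]
tool_rot: [[0.001, 0.998, 0.063], [-0.001, 0.063, -0.998], [-1.0, 0.001, 0.001]]
ft_force: [-0.4, 0.9, -6.9]
grip_width: 0.0092
time_s: 5.95
position: [0.4794, -0.1981, 0.2786]
tool_rot: [[-0.001, 0.998, 0.063], [0.001, 0.063, -0.998], [-1.0, -0.001, -0.001]]
ft_force: [1.3, -0.1, -5.9]
grip_width: 0.0091
time_s: 6.45
position: [0.5178, -0.0952, 0.2786]
tool_rot: [[-0.001, 0.998, 0.064], [0.001, 0.064, -0.998], [-1.0, -0.001, -0.001]]
ft_force: [0.1, -0.3, -5.4]
grip_width: 0.009
```

View pics/c6.png

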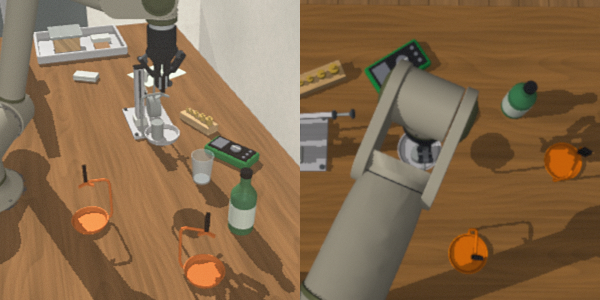

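Pan held level with the cylinder inside (side crop (155,125)). I carry on to above the pin.

```bash
python3 -m crank '{"hand":[255,255,255,255,255],"translation":[[0,0.009,-0.02],[0,0.019,-0.04],[0,0.028,-0.06],[0,0.037,-0.08],[0,0.047,-0.1]],"dr":[[0,0,0],[0,0,0],[0,0,0],[0,0,0],[0,0,0]]}' >/dev/null; python3 -m crank '{"hand":[255,255,255,255,255],"translation":[[0,0.009,-0.02],[0,0.018,-0.038],[0,0.024,-0.052],[0,0.028,-0.06],[0,0.029,-0.0625]],"dr":[[0,0,0],[0,0,0],[0,0,0],[0,0,0],[0,0,0]]}'
python3 - <<'E'
from h import *
np.set_printoptions(precision=4,suppress=True)
s,_=grab("side","side7");t,_=grab("top","top7")
print(sensors.observe()['position'])
a=cv2.resize(s[75:175,275:395],(540,450),interpolation=cv2.INTER_CUBIC)
b=cv2.resize(t[150:200,200:280],(240,150),interpolation=cv2.INTER_CUBIC)
o=np.zeros((450,780,3),np.uint8);o[:,:540]=a;o[:150,540:]=b;cv2.imwrite("pics/c7.png",o)
print(proj("side",[.582,.0535,.242]),proj("side",[.582,.0915,.242]),proj("side",[.582,.0727,.242]))
E
```

```text
time_s: 7.55
position: [0.5835, 0.0702, 0.2789]
tool_rot: [[-0.001, 0.998, 0.064], [-0.0, 0.064, -0.998], [-1.0, -0.001, 0.0]]
ft_force: [-0.6, -1.2, -5.8]
grip_width: 0.0093
[0.5834 0.0694 0.2791]
(np.float64(328.6217789109039), np.float64(144.47304876336872)) (np.float64(325.101662964141), np.float64(139.10527321720357)) (np.float64(326.8250592497302), np.float64(141.73325609562116))
```

View pics/c7.png

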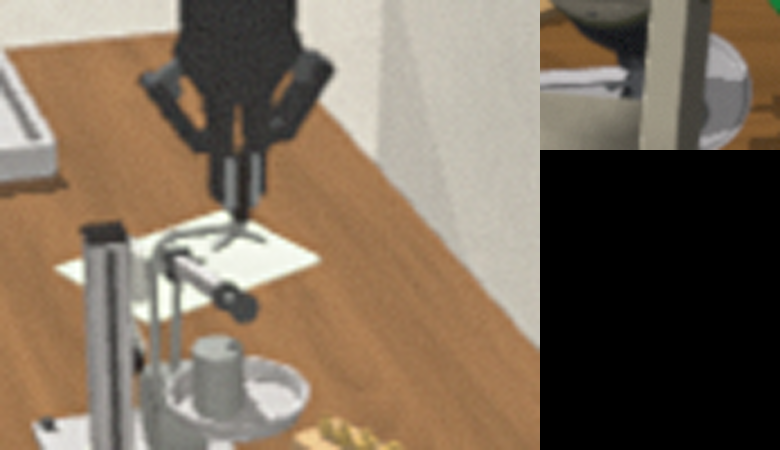

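The V bearing (side px (328,128)) hangs above the pin's outer flange (328,143). I use depth to compare V and flange in 3D.

```bash
python3 - <<'E'
from h import *
np.set_printoptions(precision=4,suppress=True,linewidth=150)
s=cv2.imread("pics/side7.png");W=cloud("side",np.load("pics/side7.npy"))
Z=W[...,2];Y=W[...,1];X=W[...,0]
R=np.zeros_like(Z,bool);R[112:150,312:345]=1
f=R&(abs(Y-.07)<.06)
for lo in np.arange(.225,.34,.008):
    k=f&(Z>lo)&(Z<=lo+.008);P=W[k]
    if len(P):print(round(lo,3),len(P),P.min(0)[:2],P.max(0)[:2],np.median(P,0))
k=f&(s.max(2)<75)&(Z<.262)&(Z>.225);P=W[k];print("flange",len(P),P.mean(0),P.min(0),P.max(0))
# dish rim circle in top and side
W=cloud("side",np.load("pics/side7.npy"));
d=(abs(W[...,0]-.58)<.07)&(abs(W[...,1]-.07)<.07)&(W[...,2]>.15)&(W[...,2]<.182);P=W[d];print("dish",cv2.minEnclosingCircle(P[:,:2].astype(np.float32)),P[:,2].min())
E
```

```text
0.225 7 [0.5736 0.0856] [0.5783 0.1249] [0.5749 0.1087 0.2318]
0.233 13 [0.5705 0.0476] [0.5829 0.1294] [0.5763 0.0891 0.2385]
0.241 36 [0.5697 0.0393] [0.5896 0.0999] [0.5792 0.0676 0.245 ]
0.249 16 [0.5691 0.0479] [0.5887 0.0573] [0.5777 0.0503 0.2532]
0.257 5 [0.5753 0.0456] [0.5853 0.0527] [0.5817 0.0486 0.2584]
0.281 3 [0.5629 0.0631] [0.5671 0.0702] [0.5649 0.0663 0.288 ]
0.289 24 [0.5639 0.0607] [0.6011 0.0738] [0.5767 0.0646 0.2936]
0.297 33 [0.532  0.0584] [0.5876 0.0694] [0.5646 0.0641 0.3017]
0.305 17 [0.5332 0.0551] [0.5846 0.0684] [0.5676 0.0619 0.3066]
0.313 15 [0.569  0.0525] [0.5917 0.066 ] [0.5817 0.0595 0.318 ]
0.321 26 [0.5634 0.0531] [0.5981 0.071 ] [0.5784 0.0596 0.3251]
0.329 33 [0.5634 0.0544] [0.5986 0.0722] [0.5787 0.0596 0.3328]
0.337 34 [0.5623 0.0552] [0.5987 0.0674] [0.5773 0.0608 0.3409]
flange 25 [0.5797 0.0607 0.2466] [0.5691 0.046  0.2326] [0.5896 0.0913 0.2561]
dish ((0.5769705772399902, 0.06978154927492142), 0.055971305817365646) 0.159592185942679
```

```bash
cat > r.py <<'E'
from h import *
import sys
np.set_printoptions(precision=3,suppress=True)
A=[]
for i in range(int(sys.argv[1]) if len(sys.argv)>1 else 6):
    cams.get_image("side"); o=sensors.observe(); A.append(np.r_[o['ft_force'],o['wrist_torque'],o['position']])
print(o['time_s'],np.mean(A,0),np.std(A,0)[:6])
E
python3 r.py; python3 -m crank '{"hand":[255,255,255,255,255],"translation":[[0,0,-0.001],[0,0,-0.002],[0,0,-0.003],[0,0,-0.003],[0,0,-0.003]],"dr":[[0,0,0.03],[0,0,0.06],[0,0,0.09],[0,0,0.12],[0,0,0.15]]}' ; python3 r.py
```

```text
7.95 [ 0.365 -0.202 -5.718 -0.009 -0.095 -0.019  0.583  0.069  0.279] [0.432 0.435 0.543 0.066 0.033 0.027]
time_s: 8.45
position: [0.583, 0.0723, 0.2792]
tool_rot: [[0.15, 0.987, 0.063], [0.009, 0.062, -0.998], [-0.989, 0.15, 0.0]]
ft_force: [0.5, -1.0, -5.0]
grip_width: 0.0091
8.75 [ 0.059  0.169 -5.957  0.007  0.255 -0.005  0.583  0.072  0.279] [0.64  0.689 0.652 0.067 0.027 0.027]
```

```bash
python3 -m crank '{"hand":[255,255,255,255,255],"translation":[[0.005,-0.0007,0],[0.013,-0.002,0],[0.022,-0.0033,0],[0.030,-0.0045,0],[0.036,-0.0054,0]],"dr":[[0,0,0],[0,0,0],[0,0,0],[0,0,0],[0,0,0]]}' ; python3 r.py 3
python3 - <<'E'
from h import *
s,_=grab("side","side8");t,_=grab("top","top8")
a=cv2.resize(s[85:185,275:395],(720,600),interpolation=cv2.INTER_CUBIC)
cv2.imwrite("pics/c8.png",a)
E
```

```text
time_s: 9.25
position: [0.583, 0.0726, 0.2416]
tool_rot: [[0.148, 0.987, 0.063], [0.01, 0.062, -0.998], [-0.989, 0.148, -0.0]]
ft_force: [-0.0, -0.9, -5.7]
grip_width: 0.0089
9.4 [-0.108  0.523 -5.765  0.006  0.302 -0.025  0.583  0.073  0.242] [0.806 0.247 1.095 0.041 0.044 0.022]
```

View pics/c8.png

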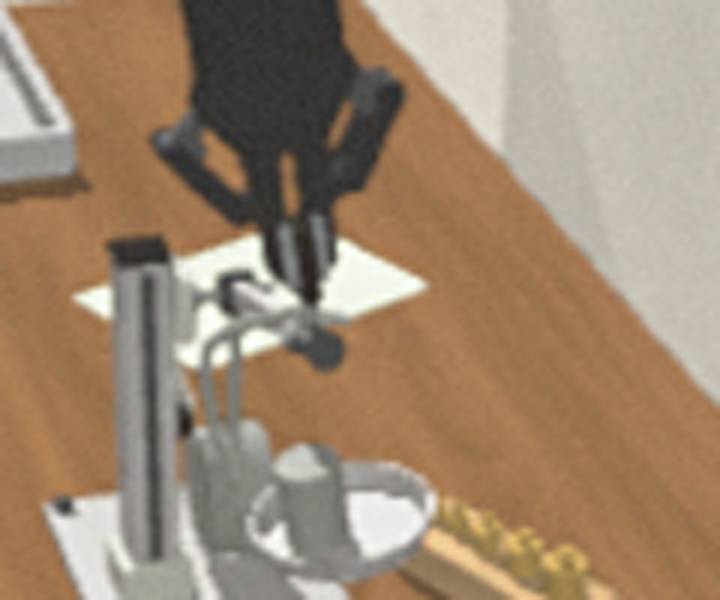

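V is seen straddling the pin line, apex at side (327,137) directly above pin middle (327,142). I now descend at 1 cm/s, watching the force.

```bash
for i in 1; do python3 -m crank '{"hand":[255,255,255,255,255],"translation":[[0.001,-0.00015,0],[0.002,-0.0003,0],[0.003,-0.00045,0],[0.004,-0.0006,0],[0.005,-0.00075,0]],"dr":[[0,0,0],[0,0,0],[0,0,0],[0,0,0],[0,0,0]]}' | grep -E "pos|force"; python3 r.py 2; done;  python3 -m crank '{"hand":[255,255,255,255,255],"translation":[[0.001,-0.00015,0],[0.002,-0.0003,0],[0.003,-0.00045,0],[0.004,-0.0006,0],[0.005,-0.00075,0]],"dr":[[0,0,0],[0,0,0],[0,0,0],[0,0,0],[0,0,0]]}' | grep -E "pos|force"; python3 r.py 3
```

```text
position: [0.5833, 0.0726, 0.2377]
ft_force: [-0.1, -0.8, -6.3]
10.1 [ 0.125 -0.082 -6.218  0.015  0.271  0.012  0.583  0.073  0.238] [0.174 0.623 0.176 0.001 0.013 0.003]
position: [0.5833, 0.0726, 0.2326]
ft_force: [-0.2, -0.2, -5.9]
10.75 [ 0.157 -0.201 -5.4   -0.021  0.215  0.004  0.583  0.073  0.233] [0.428 0.143 0.142 0.037 0.006 0.034]
```

```bash
 python3 -m crank '{"hand":[255,255,255,255,255],"translation":[[0.001,-0.00015,0.0003],[0.002,-0.0003,0.0006],[0.003,-0.00045,0.0009],[0.004,-0.0006,0.0012],[0.005,-0.00075,0.0015]],"dr":[[0,0,0],[0,0,0],[0,0,0],[0,0,0],[0,0,0]]}' | grep -E "pos|force"; python3 r.py 3;
```

```text
position: [0.5834, 0.0711, 0.2276]
ft_force: [-0.5, 0.3, -4.1]
11.4 [-0.006  0.568 -4.573  0.085  0.259  0.007  0.583  0.071  0.227] [0.166 0.167 0.506 0.016 0.04  0.014]
```

```bash
 python3 -m crank '{"hand":[255,255,255,255,255],"translation":[[0.001,-0.00015,0.0004],[0.002,-0.0003,0.0008],[0.003,-0.00045,0.0012],[0.004,-0.0006,0.0016],[0.005,-0.00075,0.002]],"dr":[[0,0,0],[0,0,0],[0,0,0],[0,0,0],[0,0,0]]}' | grep -E "pos|force"; python3 r.py 3;  python3 -m crank '{"hand":[255,255,255,255,255],"translation":[[0.001,-0.00015,0.0003],[0.002,-0.0003,0.0006],[0.003,-0.00045,0.0009],[0.004,-0.0006,0.0012],[0.005,-0.00075,0.0015]],"dr":[[0,0,0],[0,0,0],[0,0,0],[0,0,0],[0,0,0]]}' | grep -E "pos|force"; python3 r.py 3;
python3 -m crank '{"hand":[255,255,255,255,255],"translation":[[0.001,-0.00015,0.0003],[0.002,-0.0003,0.0006],[0.003,-0.00045,0.0009],[0.004,-0.0006,0.0012],[0.005,-0.00075,0.0015]],"dr":[[0,0,0],[0,0,0],[0,0,0],[0,0,0],[0,0,0]]}' | grep -E "pos|force"; python3 r.py 3;
python3 - <<'E'
from h import *
s,_=grab("side","side9")
cv2.imwrite("pics/c9.png",cv2.resize(s[85:185,275:395],(720,600),interpolation=cv2.INTER_CUBIC))
E
```

```text
position: [0.5836, 0.0692, 0.2225]
ft_force: [-0.0, 2.6, -4.5]
12.05 [-0.13   1.192 -4.488  0.294  0.172  0.061  0.584  0.069  0.222] [0.191 0.306 0.305 0.01  0.049 0.034]
position: [0.5837, 0.0676, 0.2175]
ft_force: [0.5, 2.6, -3.7]
12.7 [ 0.186  1.9   -3.555  0.352  0.182  0.066  0.584  0.068  0.217] [0.384 0.251 0.127 0.076 0.032 0.016]
position: [0.5837, 0.0661, 0.2124]
ft_force: [-0.1, 2.1, -3.2]
13.35 [-0.132  2.185 -4.071  0.394  0.206  0.071  0.584  0.066  0.212] [0.211 0.359 0.425 0.007 0.024 0.016]
```

View pics/c9.png

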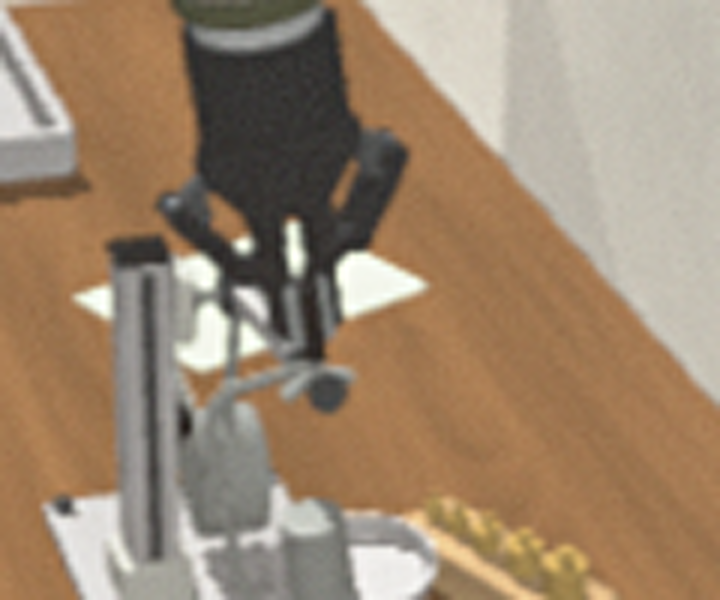

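V sits on the pin just behind the outer flange (side (329,150)) and the beam follows. Fy about 2 N says I biased it onto the flange, so I ease back 2 mm while lowering further.

```bash
 python3 -m crank '{"hand":[255,255,255,255,255],"translation":[[0.001,-0.00015,-0.0004],[0.002,-0.0003,-0.0008],[0.003,-0.00045,-0.0012],[0.004,-0.0006,-0.0016],[0.005,-0.00075,-0.002]],"dr":[[0,0,0],[0,0,0],[0,0,0],[0,0,0],[0,0,0]]}' | grep -E "pos|force"; python3 r.py 3;  python3 -m crank '{"hand":[255,255,255,255,255],"translation":[[0.001,-0.00015,0],[0.002,-0.0003,0],[0.003,-0.00045,0],[0.004,-0.0006,0],[0.005,-0.00075,0]],"dr":[[0,0,0],[0,0,0],[0,0,0],[0,0,0],[0,0,0]]}' | grep -E "pos|force"; python3 r.py 3;
python3 -m crank '{"hand":[255,255,255,255,255],"translation":[[0.001,-0.00015,0],[0.002,-0.0003,0],[0.003,-0.00045,0],[0.004,-0.0006,0],[0.005,-0.00075,0]],"dr":[[0,0,0],[0,0,0],[0,0,0],[0,0,0],[0,0,0]]}' | grep -E "pos|force"; python3 r.py 3
```

```text
position: [0.5838, 0.0678, 0.2075]
ft_force: [0.6, -1.6, -2.1]
14.05 [ 0.815 -1.442 -2.58  -0.347  0.007 -0.027  0.584  0.068  0.207] [0.064 0.245 0.298 0.024 0.046 0.026]
position: [0.5837, 0.068, 0.2023]
ft_force: [0.8, -2.3, -2.2]
14.7 [ 0.933 -2.432 -1.673 -0.442  0.01  -0.076  0.584  0.068  0.202] [0.085 0.201 1.011 0.018 0.013 0.035]
position: [0.5837, 0.068, 0.1972]
ft_force: [0.9, -3.1, -2.0]
15.35 [ 1.308 -2.714 -2.055 -0.561 -0.035 -0.082  0.584  0.068  0.197] [0.491 0.854 0.339 0.027 0.044 0.009]
```

```bash
 python3 -m crank '{"hand":[255,255,255,255,255],"translation":[[0.001,-0.0001,0.0003],[0.002,-0.0001,0.0006],[0.003,-0.0002,0.0009],[0.004,-0.0002,0.0011],[0.005,-0.0003,0.0013]],"dr":[[0,0,0],[0,0,0],[0,0,0],[0,0,0],[0,0,0]]}' | grep -E "pos|force"; python3 r.py 3;  python3 -m crank '{"hand":[255,255,255,255,255],"translation":[[0.001,-0.00015,0],[0.002,-0.0003,0],[0.003,-0.00045,0],[0.004,-0.0006,0],[0.005,-0.00075,0]],"dr":[[0,0,0],[0,0,0],[0,0,0],[0,0,0],[0,0,0]]}' | grep -E "pos|force"; python3 r.py 4
```

```text
position: [0.5839, 0.0674, 0.1921]
ft_force: [-1.8, 2.0, -2.2]
16.0 [-1.094  2.359 -1.515  0.525  0.363  0.066  0.584  0.067  0.192] [0.423 0.15  0.057 0.004 0.054 0.016]
position: [0.5841, 0.0669, 0.1872]
ft_force: [-1.9, 2.9, -1.7]
16.7 [-1.906  3.503 -1.265  0.615  0.49   0.089  0.584  0.067  0.187] [0.8   0.267 0.12  0.033 0.052 0.007]
```

```bash
 python3 -m crank '{"hand":[255,255,255,255,255],"translation":[[0.001,-0.0002,-0.0002],[0.002,-0.0004,-0.0004],[0.003,-0.0006,-0.0006],[0.004,-0.0008,-0.0007],[0.005,-0.001,-0.0007]],"dr":[[0,0,0],[0,0,0],[0,0,0],[0,0,0],[0,0,0]]}' | grep -E "pos|force"; python3 r.py 4;  python3 -m crank '{"hand":[255,255,255,255,255],"translation":[[0.001,-0.00015,-0.0001],[0.002,-0.0003,-0.0002],[0.003,-0.00045,-0.0002],[0.003,-0.00045,-0.0002],[0.003,-0.00045,-0.0002]],"dr":[[0,0,0],[0,0,0],[0,0,0],[0,0,0],[0,0,0]]}' | grep -E "pos|force"; python3 r.py 6
```

```text
position: [0.5841, 0.0671, 0.1822]
ft_force: [-1.2, -0.1, -0.8]
17.4 [-0.744 -2.02  -1.007 -0.32   0.215 -0.053  0.584  0.067  0.182] [0.404 0.533 0.46  0.06  0.026 0.064]
position: [0.584, 0.0675, 0.1792]
ft_force: [0.8, -4.2, -0.8]
18.2 [ 0.391 -4.656 -0.585 -0.813 -0.037 -0.121  0.584  0.068  0.179] [0.439 0.337 0.531 0.028 0.039 0.032]
```

```bash
 python3 -m crank '{"hand":[255,255,255,255,255],"translation":[[0.001,-0.00015,0.0002],[0.002,-0.0003,0.0004],[0.003,-0.00045,0.0004],[0.003,-0.00045,0.0004],[0.003,-0.00045,0.0004]],"dr":[[0,0,0],[0,0,0],[0,0,0],[0,0,0],[0,0,0]]}' | grep -E "pos|force"; python3 r.py 6; 
```

```text
position: [0.584, 0.0676, 0.1761]
ft_force: [2.0, -1.5, -0.5]
19.0 [ 2.02  -0.927 -0.142 -0.155 -0.246 -0.042  0.584  0.068  0.176] [0.405 0.424 0.477 0.041 0.032 0.018]
```

```bash
 python3 -m crank '{"hand":[255,255,255,255],"translation":[[0,0.0001,0.0001],[0,0.0002,0.0001],[0,0.0002,0.0001],[0,0.0002,0.0001]],"dr":[[0,0,0],[0,0,0],[0,0,0],[0,0,0]]}' | grep -E "pos|force"; python3 r.py 8; 
```

```text
position: [0.584, 0.0674, 0.1761]
ft_force: [1.5, 1.4, -0.6]
19.8 [ 0.881  1.071 -0.023  0.213 -0.067  0.034  0.584  0.067  0.176] [0.269 0.373 0.55  0.034 0.026 0.019]
```

```bash
 python3 -m crank '{"hand":[255,255,250,242,236],"translation":[[0,0.0001,-0.0001],[0,0.0001,-0.0001],[0,0.0001,-0.0001],[0,0.0001,-0.0001],[0,0.0001,-0.0001]],"dr":[[0,0,0],[0,0,0],[0,0,0],[0,0,0],[0,0,0]]}' 20| grep -E "pos|force|grip"; python3 r.py 4;python3 -m crank '{"hand":[234,233,232,231,230],"translation":[[0,0,0],[0,0,0],[0,0,0],[0,0,0],[0,0,0]],"dr":[[0,0,0],[0,0,0],[0,0,0],[0,0,0],[0,0,0]]}' | grep -E "pos|force|grip"; python3 r.py 4
```

```text
position: [0.5841, 0.0673, 0.1761]
ft_force: [-0.1, 1.6, 0.3]
grip_width: 0.0088
20.5 [-1.006  1.382 -0.499  0.224  0.234  0.034  0.584  0.067  0.176] [0.146 0.448 0.295 0.016 0.02  0.03 ]
position: [0.5841, 0.0673, 0.1761]
ft_force: [-0.9, 0.7, -0.5]
grip_width: 0.009
21.2 [-1.509  1.466 -0.39   0.249  0.342  0.035  0.584  0.067  0.176] [0.611 0.155 0.626 0.014 0.03  0.019]
```

```bash
 python3 -m crank '{"hand":[230,230,230,230,230],"translation":[[0.0005,-0.0001,0],[0.001,-0.0002,-0.0001],[0.0015,-0.0003,-0.0001],[0.0015,-0.0003,-0.0001],[0.0015,-0.0003,-0.0001]],"dr":[[0,0,0],[0,0,0],[0,0,0],[0,0,0],[0,0,0]]}' | grep -E "pos|force|grip"; python3 r.py 12
```

```text
position: [0.5841, 0.0674, 0.1746]
ft_force: [-1.5, 2.0, 0.5]
grip_width: 0.0089
22.3 [-1.466  1.448 -0.099  0.268  0.286  0.054  0.584  0.067  0.175] [0.44  0.566 0.498 0.03  0.028 0.027]
```

```bash
Z='"translation":[[0,0,0],[0,0,0],[0,0,0],[0,0,0],[0,0,0]],"dr":[[0,0,0],[0,0,0],[0,0,0],[0,0,0],[0,0,0]]'; python3 -m crank '{"hand":[229,229,228,228,227],"translation":[[0,0,0],[0,0,0],[0,0,0],[0,0,0],[0,0,0]],"dr":[[0,0,0],[0,0,0],[0,0,0],[0,0,0],[0,0,0]]}' | grep -E "force|grip";python3 r.py 2; python3 -m crank '{"hand":[227,226,226,226,225],"translation":[[0,0,0],[0,0,0],[0,0,0],[0,0,0],[0,0,0]],"dr":[[0,0,0],[0,0,0],[0,0,0],[0,0,0],[0,0,0]]}' | grep -E "force|grip"; python3 r.py 4
```

```text
ft_force: [-1.6, 1.4, -0.5]
grip_width: 0.0095
22.9 [-1.592  1.203  0.334  0.264  0.258  0.101  0.584  0.067  0.175] [0.279 0.314 0.073 0.019 0.021 0.013]
ft_force: [-0.9, -0.8, 0.1]
grip_width: 0.0104
23.6 [-0.249  0.15  -0.017  0.009  0.147 -0.007  0.584  0.067  0.175] [0.633 0.443 0.613 0.059 0.023 0.024]
```

```bash
python3 -m crank '{"hand":[225,224,224,223,223],"translation":[[0,0,0],[0,0,0],[0,0,0],[0,0,0],[0,0,0]],"dr":[[0,0,0],[0,0,0],[0,0,0],[0,0,0],[0,0,0]]}' | grep -E "force|grip";python3 r.py 4; python3 -m crank '{"hand":[222,222,221,221,220],"translation":[[0,0,0],[0,0,0],[0,0,0],[0,0,0],[0,0,0]],"dr":[[0,0,0],[0,0,0],[0,0,0],[0,0,0],[0,0,0]]}' | grep -E "force|grip"; python3 r.py 4
python3 - <<'E'
from h import *
np.set_printoptions(precision=4,suppress=True)
for n in("side9",None):
    if n: s=cv2.imread("pics/side9.png");d=np.load("pics/side9.npy")
    else: s,d=grab("side","side10")
    W=cloud("side",d);dark=s.max(2)<75
    k=dark&(abs(W[...,0]-.58)<.02)&(abs(W[...,1]-.05)<.03)&(W[...,2]>.14)&(W[...,2]<.236);P=W[k]
    print(len(P),P.mean(0) if len(P) else'',proj("side",[.582,.052,.19]))
    for lo in np.arange(.17,.30,.01):
        q=(abs(W[...,0]-.58)<.06)&(abs(W[...,1]-.06)<.04)&(W[...,2]>lo)&(W[...,2]<=lo+.01);P=W[q]
        if len(P):print(round(lo,2),len(P),P.min(0)[:2],P.max(0)[:2])
E
```

```text
ft_force: [0.1, -0.1, 0.8]
grip_width: 0.0106
24.3 [ 0.231 -0.294 -0.148  0.011  0.079 -0.007  0.584  0.067  0.175] [0.669 0.394 0.196 0.016 0.014 0.01 ]
ft_force: [-0.1, 0.4, -0.9]
grip_width: 0.0117
25.0 [-0.086  0.009 -0.264 -0.014  0.061 -0.013  0.584  0.067  0.175] [0.287 0.532 0.468 0.028 0.017 0.019]
20 [0.5814 0.0469 0.2261] (np.float64(328.7136085634787), np.float64(159.67379255079544))
0.17 6 [0.5233 0.0536] [0.5299 0.0619]
0.18 5 [0.5224 0.0541] [0.5264 0.0609]
0.19 7 [0.5201 0.051 ] [0.5267 0.0588]
0.2 6 [0.5205 0.0571] [0.5241 0.0619]
0.21 10 [0.5209 0.0467] [0.5877 0.0612]
0.22 59 [0.5214 0.0377] [0.5988 0.0911]
0.23 51 [0.53   0.0394] [0.5898 0.0868]
0.24 8 [0.5718 0.0487] [0.5804 0.0579]
0.25 28 [0.5593 0.0465] [0.5896 0.0642]
0.26 40 [0.5549 0.0454] [0.5928 0.0676]
0.27 38 [0.5523 0.0512] [0.5887 0.0661]
0.28 36 [0.5477 0.0514] [0.5886 0.0748]
0.29 58 [0.5312 0.047 ] [0.604  0.0821]
58 [0.5776 0.0518 0.209 ] (np.float64(328.7136085634787), np.float64(159.67379255079544))
0.17 12 [0.521  0.0439] [0.5884 0.067 ]
0.18 58 [0.5208 0.0402] [0.5995 0.0883]
0.19 54 [0.5265 0.0421] [0.5949 0.0861]
0.2 9 [0.5692 0.0547] [0.5805 0.064 ]
0.21 26 [0.5603 0.0493] [0.588  0.0643]
0.22 33 [0.5545 0.0493] [0.5918 0.0757]
0.23 41 [0.5522 0.0515] [0.593  0.0674]
0.24 42 [0.5502 0.0506] [0.589  0.0803]
0.25 51 [0.5294 0.0491] [0.5963 0.0775]
0.26 73 [0.5209 0.0487] [0.606  0.0802]
0.27 70 [0.5206 0.0473] [0.6101 0.0853]
0.28 61 [0.5204 0.0419] [0.6167 0.083 ]
0.29 85 [0.5201 0.0441] [0.6225 0.078 ]
```

```bash
python3 -m crank '{"hand":[219,218,218,217,216],"translation":[[0,0,0],[0,0,0],[0,0,0],[0,0,0],[0,0,0]],"dr":[[0,0,0],[0,0,0],[0,0,0],[0,0,0],[0,0,0]]}' | grep -E "force|grip";python3 r.py 3; python3 -m crank '{"hand":[215,214,213,212,211],"translation":[[0,0,0],[0,0,0],[0,0,0],[0,0,0],[0,0,0]],"dr":[[0,0,0],[0,0,0],[0,0,0],[0,0,0],[0,0,0]]}' | grep -E "force|grip"; python3 r.py 3;
cat > mv.py <<'E'
from h import *
import sys
# sub-pixel motion of the dish region and the flange/bow region against an earlier picture
tag=sys.argv[1];n=int(sys.argv[2])
R={"dish":(150,180,310,355),"pin":(143,158,310,345)}
ref=None
for i in range(n):
    s,_=grab("side",tag+str(i));g=cv2.cvtColor(s,cv2.COLOR_BGR2GRAY).astype(np.float32)
    if ref is None: ref=cv2.cvtColor(cv2.imread(sys.argv[3]),cv2.COLOR_BGR2GRAY).astype(np.float32) if len(sys.argv)>3 else g
    print({k:tuple(np.round(cv2.phaseCorrelate(ref[a:b,c:d].copy(),g[a:b,c:d].copy(),cv2.createHanningWindow((d-c,b-a),cv2.CV_32F))[0],2)) for k,(a,b,c,d) in R.items()})
E
python3 mv.py m 4 pics/side10.png
```

```text
ft_force: [0.3, 0.4, 0.3]
grip_width: 0.0132
25.7 [ 0.313  0.27  -0.037 -0.048  0.06  -0.021  0.584  0.067  0.175] [0.267 0.072 0.145 0.026 0.022 0.022]
ft_force: [0.5, -0.6, 1.0]
grip_width: 0.0147
26.35 [-0.427 -0.166 -0.209 -0.027  0.085  0.036  0.584  0.067  0.175] [0.104 0.215 0.17  0.034 0.014 0.03 ]
{'dish': (np.float64(0.39), np.float64(0.01)), 'pin': (np.float64(-0.54), np.float64(0.27))}
{'dish': (np.float64(0.47), np.float64(0.04)), 'pin': (np.float64(-0.36), np.float64(0.17))}
{'dish': (np.float64(0.36), np.float64(0.02)), 'pin': (np.float64(-0.6), np.float64(0.13))}
{'dish': (np.float64(0.6), np.float64(0.06)), 'pin': (np.float64(-0.61), np.float64(0.19))}
```

```bash
python3 -m crank '{"hand":[209,207,205,203,201],"translation":[[0,0,0],[0,0,0],[0,0,0],[0,0,0],[0,0,0]],"dr":[[0,0,0],[0,0,0],[0,0,0],[0,0,0],[0,0,0]]}' | grep -E "force|grip";python3 mv.py n 3 pics/side10.png; python3 -m crank '{"hand":[198,195,191,187,183],"translation":[[0,0,0],[0,0,0],[0,0,0],[0,0,0],[0,0,0]],"dr":[[0,0,0],[0,0,0],[0,0,0],[0,0,0],[0,0,0]]}' | grep -E "force|grip"; python3 mv.py o 3 pics/side10.png
python3 - <<'E'
from h import *
np.set_printoptions(precision=3,suppress=True)
s,d=grab("side","side11");W=cloud("side",d)
for v in range(126,152,2):
    print(v," ".join("%3d"%s[v,u].max() for u in range(314,344)))
for v in (134,138,142):
    print(v,W[v,316:340,0],W[v,328,1:])
E
```

```text
ft_force: [0.5, -1.1, 0.6]
grip_width: 0.0178
{'dish': (np.float64(0.43), np.float64(-0.06)), 'pin': (np.float64(-0.74), np.float64(0.31))}
{'dish': (np.float64(0.43), np.float64(0.02)), 'pin': (np.float64(-0.46), np.float64(0.38))}
{'dish': (np.float64(0.57), np.float64(0.09)), 'pin': (np.float64(-0.66), np.float64(0.31))}
ft_force: [-0.2, 0.4, -0.1]
grip_width: 0.024
{'dish': (np.float64(0.41), np.float64(-0.09)), 'pin': (np.float64(-0.87), np.float64(0.71))}
{'dish': (np.float64(0.41), np.float64(0.01)), 'pin': (np.float64(-1.11), np.float64(0.75))}
{'dish': (np.float64(0.34), np.float64(-0.05)), 'pin': (np.float64(-0.96), np.float64(0.83))}
126  59  58  54  54  57  58  57  55  56  56  59  52  51  55  54  51  44  99 229 255 187  72  52  54  60  51  46  73 141 170
128  53  58  55  55  55  51  55  57  55  53  56  53  54  54  50  52  93 231 255 234 115  53  54  53  52  48  57 132 168 165
130  54  52  57  60  57  53  53  56  56  52  54  55  52  53  54  48  63 177 238 175  62  55  59  58  53  63 165 236 230 191
132  65  54  54  52  59  59  49  57  77 130 176 171 107  50  48  55  58  88
[... 959 characters left out ...]
4  87  53  58  47  69  61  64 115 114  84 144 169 169 171 168 170 168 168 166 158
150 153 148 150 125  76  55  71 116 124 123  96  51  45  51  79  93  78  97 133 162 174 174 170 169 168 167 168 165 167 162
134 [0.546 0.545 0.548 0.55  0.553 0.716 0.718 0.722 0.724 0.729 0.58  0.583
 0.579 0.582 0.585 0.59  0.595 0.598 0.601 0.604 0.605 0.61  0.611 0.788] [0.051 0.279]
138 [0.548 0.546 0.548 0.551 0.556 0.705 0.708 0.713 0.715 0.722 0.722 0.729
 0.582 0.582 0.588 0.59  0.593 0.598 0.758 0.759 0.765 0.77  0.776 0.779] [0.061 0.26 ]
142 [0.542 0.544 0.548 0.551 0.554 0.694 0.699 0.57  0.571 0.577 0.716 0.583
 0.584 0.584 0.588 0.59  0.594 0.743 0.748 0.749 0.754 0.76  0.759 0.765] [0.066 0.244]
```

The dish stays put between openings of 18 and 24 mm, so the tab is no longer touching the pads. I open further, then withdraw straight back along the tool axis.

```bash
python3 -m crank '{"hand":[178,173,168,163,158],"translation":[[0,0,0],[0,0,0],[0,0,0],[0,0,0],[0,0,0]],"dr":[[0,0,0],[0,0,0],[0,0,0],[0,0,0],[0,0,0]]}' | grep -E "force|grip";python3 mv.py p 2 pics/side10.png; python3 -m crank '{"hand":[152,148,145,145,145],"translation":[[-0.001,0,0],[-0.004,0,0],[-0.008,0,0],[-0.013,0,0],[-0.018,0,0]],"dr":[[0,0,0],[0,0,0],[0,0,0],[0,0,0],[0,0,0]]}' | grep -E "force|grip"; python3 mv.py q 2 pics/side10.png;  python3 -m crank '{"hand":[145,145,145,145,145],"translation":[[-0.008,0,0],[-0.018,0,0],[-0.03,0,0],[-0.045,0,0],[-0.06,0,0]],"dr":[[0,0,0],[0,0,0],[0,0,0],[0,0,0],[0,0,0]]}' | grep -E "force|grip|pos"; python3 mv.py r 3 pics/side10.png
```

```text
ft_force: [0.6, 0.6, -0.0]
grip_width: 0.0325
{'dish': (np.float64(0.39), np.float64(0.02)), 'pin': (np.float64(-0.81), np.float64(0.71))}
{'dish': (np.float64(0.59), np.float64(0.0)), 'pin': (np.float64(-0.72), np.float64(0.87))}
ft_force: [-0.9, -0.0, 0.8]
grip_width: 0.037
{'dish': (np.float64(0.52), np.float64(0.07)), 'pin': (np.float64(-1.17), np.float64(0.64))}
{'dish': (np.float64(0.59), np.float64(-0.08)), 'pin': (np.float64(-1.35), np.float64(0.66))}
position: [0.5724, 0.0667, 0.2533]
ft_force: [-0.1, 0.1, -0.4]
grip_width: 0.037
{'dish': (np.float64(0.47), np.float64(0.01)), 'pin': (np.float64(-1.2), np.float64(0.57))}
{'dish': (np.float64(0.59), np.float64(-0.08)), 'pin': (np.float64(-1.02), np.float64(0.77))}
{'dish': (np.float64(0.49), np.float64(-0.03)), 'pin': (np.float64(-1.22), np.float64(0.59))}
```

```bash
python3 -m crank '{"hand":[145,145,145,145,145],"translation":[[-0.015,0,0],[-0.032,0,0],[-0.05,0,0],[-0.065,0,0],[-0.075,0,0]],"dr":[[0,0,0],[0,0,0],[0,0,0],[0,0,0],[0,0,0]]}' | grep -E "force|pos|time";python3 -m crank '{"hand":[145,145,145,145,145],"translation":[[0,0,0],[0,0,0],[0,0,0],[0,0,0],[0,0,0]],"dr":[[0,0,0],[0,0,0],[0,0,0],[0,0,0],[0,0,0]]}' | grep -E "time"; python3 mv.py s 4 pics/side10.png
python3 - <<'E'
from h import *
np.set_printoptions(precision=4,suppress=True)
s,d=grab("side","side12");W=cloud("side",d);X,Y,Z=W[...,0],W[...,1],W[...,2]
near=(abs(X-.58)<.08)&(abs(Y-.06)<.07)
dark=s.max(2)<80
k=near&dark&(Z>.16)&(Z<.27)
for lo in np.arange(.15,.28,.01):
    q=near&dark&(Z>lo)&(Z<=lo+.01);P=W[q]
    if len(P):print("dark",round(lo,2),len(P),P.mean(0),np.ptp(P,axis=0)[:2])
k=near&(abs(X-.525)<.02)&(abs(Y-.055)<.025)&(Z>.08)&(Z<.17);P=W[k];print("bow upright",len(P),cv2.fitLine(P.astype(np.float32),2,0,.01,.01).T if len(P)>4 else'')
k=near&(Z>.03)&(Z<.16)&(X>.535);P=W[k]
print("dish low/high",P[:,2].min());
for lo in np.arange(.03,.14,.01):
    q=k&(Z>lo)&(Z<=lo+.01);P=W[q]
    if len(P):print(round(lo,2),len(P),P.min(0)[:2],P.max(0)[:2],np.median(s[q],0))
E
```

```text
time_s: 30.25
position: [0.5612, 0.066, 0.3264]
ft_force: [0.1, 0.4, 0.2]
time_s: 30.75
{'dish': (np.float64(0.38), np.float64(-0.05)), 'pin': (np.float64(-1.1), np.float64(0.84))}
{'dish': (np.float64(0.52), np.float64(-0.02)), 'pin': (np.float64(-1.1), np.float64(0.47))}
{'dish': (np.float64(0.39), np.float64(-0.02)), 'pin': (np.float64(-0.76), np.float64(1.16))}
{'dish': (np.float64(0.48), np.float64(-0.07)), 'pin': (np.float64(-0.82), np.float64(1.05))}
dark 0.17 6 [0.5819 0.0483 0.1772] [0.0139 0.0036]
dark 0.18 9 [0.5802 0.0452 0.1849] [0.0132 0.0028]
dark 0.19 8 [0.5776 0.0628 0.1937] [0.0131 0.0441]
dark 0.2 5 [0.5771 0.0562 0.2071] [0.0089 0.0035]
dark 0.21 12 [0.575  0.0545 0.2158] [0.01   0.0069]
dark 0.22 7 [0.5748 0.0559 0.2254] [0.0075 0.0057]
dark 0.23 9 [0.573  0.055  0.2347] [0.0109 0.0117]
dark 0.24 10 [0.5713 0.0562 0.2422] [0.0067 0.0162]
bow upright 50 [[-0.1457 -0.0454  0.9883  0.5279  0.0613  0.1252]]
dish low/high 0.05131517941192276
0.05 96 [0.5467 0.0217] [0.6325 0.1066] [130.  133.5 137. ]
0.06 234 [0.5367 0.0183] [0.6414 0.1189] [137. 141. 144.]
0.07 81 [0.535  0.0147] [0.6445 0.1158] [144. 146. 149.]
0.08 33 [0.5352 0.0428] [0.6401 0.0902] [119. 126. 125.]
0.09 27 [0.5361 0.0475] [0.5936 0.0703] [120. 125. 125.]
0.1 68 [0.5599 0.0487] [0.5937 0.0857] [182. 189. 186.]
```

```bash
python3 -c "
from rig import env
print(env.close_job())"
```

```text
the job is handed in; nothing more can be done
None
```

The loaded aluminium pan is hanging free and still on the balance pin, off both stops, with the cylinder inside. I handed the job in at about 31 s.

**What I did:** I gripped the pan by its tab, carried it over the pin and tilted it 0.15 rad to its expected lean. I then lowered it onto the pin at about 1 cm/s until the vertical force on the wrist was about zero. After that I opened the grip a few tenths of a millimetre at a time and withdrew straight back.

**Last checks:**
- **Wrist force:** about zero after release.
- **Pan position:** the dish shifted about 0.4 px early in the release, then did not drift over later pictures.
- **Beam:** the pin's outer flange was at about 183 mm, against 242 mm unloaded and about 155 mm on the lower stop.
- **Lean:** the pan settled at about 0.15 rad.
- **Cylinder:** the depth image shows it inside the dish.
- **Load:** about 5.9 N, so roughly 0.6 kg for pan and cylinder together.

**What disagreed or went less cleanly:**
- **Fingertip height:** the reported TCP was about 37 mm lower than the fingertips the cameras showed. I used the cameras for height.
- **Sideways force:** while lowering, the bearing and pin pushed sideways on the wrist with up to about 4.7 N. I reduced this to about 1.5 N along each level axis before opening the grip.
- **Final check by numbers only:** I had used all 12 picture views before releasing, so the checks above come from depth and image measurements, not from looking. I did not re-check the other things on the bench, but no path went near them.

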